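# Tuck the flashing under the lapped sheet of a wall hatch

## Robot

A 6-joint arm with a two-finger parallel gripper is mounted at the origin on the work surface. World frame = base frame: x ahead of the robot, y to its left, z up, the work surface at z = 0. Lengths are in mm, angles in rad, forces in N, time in s.
With the tool pointing down it reaches from about 275 to 750 mm from the base axis. Payload 10.2 kg.
Tool frame: the origin (TCP) lies between the finger pads; the fingertips stand 17 mm ahead of it and the grasp point (between the pads) lies 2 mm behind it (tips_ahead is the distance from the TCP to the fingertips, in mm); z points along the fingers, y is the line along which they close (so a half turn about z gives the same grasp; the last joint's range is limited). The gripper opens to 85 mm and grips with 20 to 120 N. Pads are 22 mm wide; open, the fingers measure 114 mm over their backs; the gripper's body (76 mm by 85 mm) begins 54 mm behind the grasp point. The pads swing forward as they close: fully open they stand 13 mm farther back than shut.
Start: joints at [-1.377, 0.313, 1.498, -0, 1.331, -0.223], TCP at [212.527, -480.066, 248.294] pointing down, gripper open.
Joint ranges: [-2.94, 2.94], [-0.97, 2.17], [0.19, 2.56], [-1.23, 4.37], [0.02, 3.11], [-2.88, 2.88]. Speed limits (rad/s): [2.39, 2.39, 3.01, 3.14, 3.14, 3.14].

## Interface

Orientations are given as a unit quaternion [w, x, y, z].
In Python, from rig import sense, capture, finish_job, boxes_of, tips_ahead gives the robot as it stands.
- The arm moves only by the tool drive_tool, never from a script. Its argument "commands" is text: rows parted by semicolons, each of 7 numbers parted by spaces: the shift along the world's x, y, z in units of 0.1 m (1.0 is 0.1 m), then the turn, a rotation vector about the world's x, y, z in units of pi/4 rad (1.0 is pi/4 rad), then the opening in per cent of the stroke, from 0 (shut) to 100 (fully open). A call has 1 to 20 rows; each row shifts and turns the commanded pose from where the row before left it; what a row does not reach is not made up. A row lasts 1/12 s, in which the tool goes at most 41.7 mm and 7.16 degrees, less where a joint would pass 70% of its speed; a pose out of reach is approached as far as the arm can. A call with a number of a shift or a turn outside -1 to 1 is refused whole. A call with a gripper value outside its range is refused whole. The fingers move at their own pace and stop on an object; "force" is the grip in N (left out, the last holds). Time passes only in rows, so rows that do not move let the fingers close. It gives the time, the measured TCP pose, the force, the opening and the grip force at its end, in the units of the state.
- sense(): the state, without advancing time (a new reading comes with each control period).
- capture(name): name is "side" or "top"; returns a dict with "pixels" (400x640x3 uint8, blue, green, red), "fov_y" (degrees; the focal length in pixels is half the picture's height over the tangent of half this angle, whatever the lens; pixels are square), "cx", "cy" (the principal point, pixels), "position" and "attitude" of the camera in the world. Camera axes: x right, y down, z forward; pixel columns grow to the right and rows downward; lengths in mm; the calibration is good to about 2 mm. A picture is of the moment at which its call begins. There is no depth.
- finish_job(): hands the job in; it is judged then, once.
Trained networks look in a picture, given as the dict that the camera call returned (one of the last four; its "shot" number tells which), for a name from the list of things; names that differ only in an ending like _2 or _b are one class to them, and where a whole thing is asked for, a point or a joint stands for the part that bears it (a point fixed in the world has none). Each returns a list of dicts, best first, with "confidence" (0 to 1); they miss things now and then, are a little off and sometimes report something else, mostly with a low value. They report only what shows in the picture. A call takes as long as a camera call. They do not tell look-alikes from the thing itself.
- boxes_of(picture, name): "position" ([column, row] in pixels, amid what is visible of it).
The state is a dict: "time_s": time; "joints": joint angles; "dq": joint speeds; "tau": joint torques, N m; "eef_pos": TCP position; "ee_rot": TCP orientation; "force": force on the tool from outside, world axes, zero at the start; "wrist_torque": the same for the moment, N m; "grip_width": opening from 0.0 (shut) to 1.0 (fully open); "grip_force": force on a finger pad.
Only numpy, scipy, OpenCV 4.12 (cv2) and the standard library are available. Lean on these libraries where they do the work, as an engineer would, in place of code of your own. Each camera call takes 0.05 s, during which the arm holds its last target. There are 200 camera calls.

## Task

A wall-hatch panel lies on the packing bench, its white ribbed sheet lapping over a plywood board. Pick up the longer of the two L-shaped galvanised flashings, tuck the free edge of its flat flange squarely about 35 mm under the sheet's free edge, midway along it, without lifting the sheet, and press the flashing down flat on the board with some 15 N. Finish while still holding it pressed down like that, and leave the other things on the bench where they are.

Things in the scene. Friction and masses are not known exactly. Their poses are not given: they have to be found in the camera images.
- upstand (a point): Centre of the upstand of the longer flashing, an L of grey galvanised sheet 160 mm long (y), 0.18-0.33 kg, lying flat: a 4 mm thick flange reaching in +x and, along its -x edge, an upstand 10 mm thick (x), 40 mm tall. The point is 20 mm above the underside. +x points to the flange's free edge, 95 mm from this point; z up. Grip the upstand from above across its 10 mm.
- corner_left (a point): Corner of the flange's free edge at +y: 95 mm in x, +80 mm in y and -18 mm in z from the upstand point; half-way up the flange's 4 mm thickness.
- corner_right (a point): Corner of the flange's free edge at -y: 95 mm in x, -80 mm in y and -18 mm in z from the upstand point.
- hatch: The hatch panel's board, fixed to the bench: plywood, 260 (x) by 280 (y) by 18 mm. Origin at the centre of its underside. Its -x half is bare; its +x half is covered by the lapped sheet. Two aluminium side battens, 10 mm wide, at y = +-134 mm close the gap at its sides.
- lap_edge (a point): Middle of the sheet's free edge, dropped onto the board's top face (its centre, 18 mm above the bench). +x points in under the sheet; y runs along its edge; z up. Between board and sheet is a clear gap of 8 mm, open for 110 mm in x; over the first 11 mm the sheet's lip is turned up by about 6 mm as a lead-in.
- lap (a joint): Hinge of the lapped white sheet (280 mm along y, 126 mm in x, 3 mm thick, 0.5 kg, four ribs rising to 19 mm above the board) at its far (+x) edge: 0 = lying as found, grows as its free edge is lifted (0.01 rad = 1.3 mm). It moves easily and falls back by its weight.
- offcut: Shorter offcut of the same L-shaped galvanised profile, 70 mm long; not to be used. It and the flashing may lie in each other's place. Origin at the underside, 45 mm in +x of its upstand's middle.
- screwdriver: Screwdriver lying near the robot; leave alone.
- hammer: Hammer lying left of the hatch; leave alone.
- tape_measure: Tape measure, black, 66 x 70 x 36 mm; leave alone.
- tub: Single clear tub with a lid, 140 mm square, 78 mm tall; leave alone.
- screw_jar: Clear jar with white lid, 64 mm across, 85 mm tall; leave alone.
Things that resemble listed ones, but are neither listed nor needed, are in the scene too. What is shaped like the part that bears upstand but blue is not meant.

How it is judged:
By the outcome, as a careful person would: the job done as asked, in the order asked, and still so for the second after the job is handed in, while the arm keeps its last pose, push and grip.
It also fails if it takes over 45 s, if anything falls off the work surface, if the arm or the gripper's body presses on something with over 40 N, if the wrist force passes 120 N, or if a joint passes its speed limit or range.

## Working session

There is one attempt and no reset: what is moved stays moved. The work goes in short steps, Python scripts to look and compute and a tool call to move; the robot and the scene stay as the last step left them, time stands still between calls to the robot, and variables do not carry over. Pictures are saved under pics/ and viewed, at most 10 in all, crops included, and the job is handed in when it is done.

Besides the shell and the picture viewer there is one more tool, called after "Request:" by a JSON object that holds its "op" and its "data". drive_tool: Moves the arm, as the interface text tells. Shifts and turns lie within -1 to 1; 1 stands for 0.1 m of shift or pi/4 rad of turn. Its arguments: {"type":"object","properties":{"commands":{"type":"string"},"force":{"type":"number"}},"required":["commands"]}

```bash
mkdir -p pics
cat > h.py <<'E'
import numpy as np, cv2
from scipy.spatial.transform import Rotation as R
from rig import *
def cam(p):
    a=np.array(p["attitude"],float)
    M=R.from_quat(a[[1,2,3,0]]).as_matrix() if a.size==4 else a.reshape(3,3)
    return 200/np.tan(np.radians(p["fov_y"])/2),M,np.array(p["position"],float)
def ground(p,uv,z):
    f,M,o=cam(p); d=M@np.array([(uv[0]-p["cx"])/f,(uv[1]-p["cy"])/f,1]); return o+d*(z-o[2])/d[2]
def proj(p,X):
    f,M,o=cam(p); c=M.T@(np.array(X,float)-o); return np.array([p["cx"]+f*c[0]/c[2],p["cy"]+f*c[1]/c[2]])
E
python3 - <<'E'
from h import *
s=sense(); print(s)
for n in("top","side"):
    p=capture(n); cv2.imwrite(f"pics/{n}0.png",p["pixels"]); print(n,{k:v for k,v in p.items() if k!="pixels"})
    for t,z in(("upstand",20),("corner_left",2),("corner_right",2),("hatch",18),("lap_edge",18),("lap",25),("offcut",10)):
        for d in boxes_of(p,t)[:3]: print(t,np.round(d["position"]),round(d["confidence"],2),np.round(ground(p,d["position"],z)))
E
```

```text
{'time_s': 0.0, 'joints': array([-1.37741909e+00,  3.13445970e-01,  1.49844992e+00,  9.09833580e-06,
        1.33097117e+00, -2.23396597e-01]), 'dq': array([ 0.00046589,  0.00145145, -0.00071215,  0.00164475,  0.00047073,
        0.00069361]), 'tau': array([-2.92039722e-04, -4.12263250e+01, -2.59746087e+01, -1.95845364e-04,
        4.12035894e-03, -9.09079212e-07]), 'eef_pos': array([ 212.47312327, -479.82850027,  247.73228365]), 'ee_rot': array([-6.37068029e-04,  9.78365931e-01,  2.06880881e-01,  1.39816833e-05]), 'force': array([ 0.64298199,  0.04206005, -0.02791283]), 'wrist_torque': array([0.01823237, 0.01503892, 0.03311703]), 'grip_force': 0.0, 'grip_width': 1.00031588388765}
top {'fov_y': 55.73631227520134, 'cx': 318.7696305093257, 'cy': 197.76577410066355, 'position': array([ 442.46286109,  -31.75530662, 1305.30844763]), 'attitude': array([-0.03339325,  0.71386591, -0.69904267,  0.02489369]), 'shot': 1}
upstand [356. 117.] 0.93 [ 832. -140.   20.]
upstand [397. 167.] 0.68 [ 661. -280.   20.]
upstand [407. 296.] 0.57 [ 228. -317.   20.]
corner_left [407. 293.] 0.74 [ 233. -321.
[... 626 characters left out ...]
y([ 0.05904126, -0.16120461,  0.91255688, -0.37116996]), 'shot': 2}
upstand [316. 154.] 0.57 [ 656. -292.   20.]
upstand [436. 176.] 0.47 [ 193. -333.   20.]
upstand [288. 239.] 0.31 [593. 137.  20.]
corner_left [256. 172.] 0.86 [ 836. -134.    2.]
corner_left [436. 181.] 0.64 [ 188. -324.    2.]
corner_left [316. 156.] 0.56 [ 659. -302.    2.]
corner_right [255. 173.] 0.93 [ 839. -130.    2.]
corner_right [312. 158.] 0.8 [ 669. -287.    2.]
corner_right [435. 178.] 0.68 [ 194. -338.    2.]
hatch [286. 238.] 0.77 [601. 134.  18.]
hatch [354. 314.] 0.61 [312. 321.  18.]
lap_edge [286. 242.] 0.94 [596. 148.  18.]
lap [266. 236.] 0.61 [662. 153.  25.]
offcut [361. 172.] 0.63 [ 464. -266.   10.]
```

Run:
```python
import cv2
a=cv2.imread("pics/top0.png")[60:340,200:480]
cv2.imwrite("pics/top0c.png",cv2.resize(a,(600,600),interpolation=cv2.INTER_CUBIC))
b=cv2.imread("pics/side0.png")[110:320,190:470]
cv2.imwrite("pics/side0c.png",cv2.resize(b,(800,600),interpolation=cv2.INTER_CUBIC))
```

```text
(no output)
```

View pics/top0c.png

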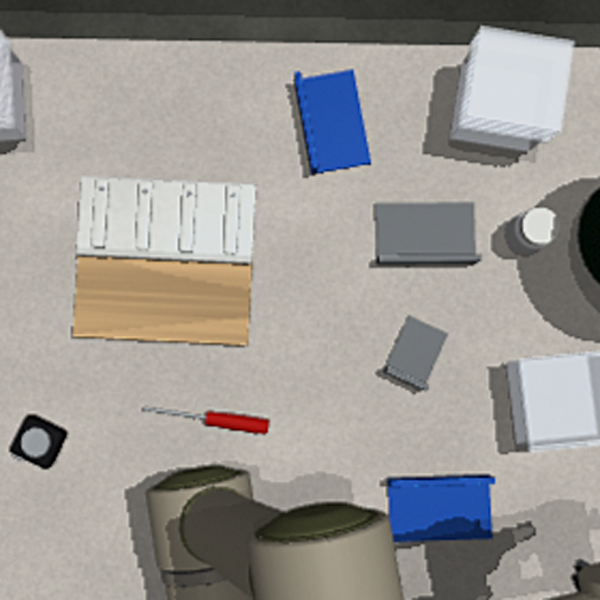

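View pics/side0c.png

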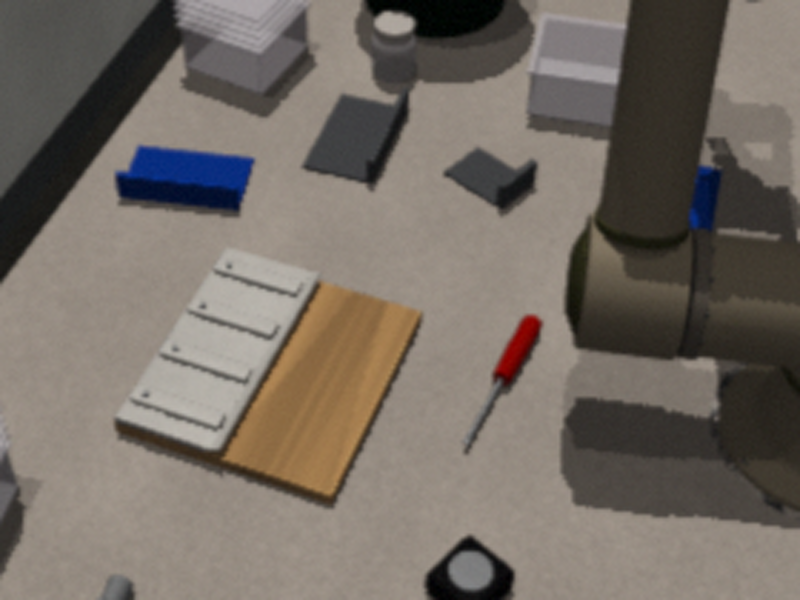

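The longer grey flashing is at crop (425,232) in the top view, with its upstand towards the robot. The shorter offcut is at (415,352), and the blue ones are decoys. The hatch is at (163,262), with the lap edge along y≈260. Next I'll fit the poses from corners in both views.

```bash
cat > fit.py <<'E'
from h import *
from scipy.optimize import least_squares
def T(c,s): return (200+c[0]/(600/280),60+c[1]/(600/280)) if s=="top" else (190+c[0]/(800/280),110+c[1]/(600/210))
def fit(P,obs,x0):
    def w(x,m): c,s=np.cos(x[2]),np.sin(x[2]); return [x[0]+c*m[0]-s*m[1],x[1]+s*m[0]+c*m[1],m[2]]
    f=lambda x:np.concatenate([proj(P[n],w(x,m))-uv for n,uv,m in obs])
    r=least_squares(f,x0,loss="soft_l1",x_scale=[10,10,.1]); return r.x,r.fun.reshape(-1,2),w
E
python3 - <<'E'
from fit import *
P={n:capture(n) for n in("top","side")}
def ref(n,c):
    g=cv2.cvtColor(P[n]["pixels"],cv2.COLOR_BGR2GRAY); q=np.array([[T(c,n)]],np.float32)-.25
    r=cv2.cornerSubPix(g,q.copy(),(3,3),(-1,-1),(3,30,.01)); r=r if np.abs(r-q).max()<2 else q
    return r.ravel()
F=[("top",(375,203),(95,80,4)),("top",(475,203),(95,-80,4)),("side",(305,166),(95,80,4)),("side",(345,95),(95,-80,4))]
H=[("top",(72,338),(-130,140,18)),("top",(247,346),(-130,-140,18)),("side",(421,316),(-130,-140,18)),("side",(333,498),(-130,140,18))]
for nm,L,x0 in(("flash",F,[661,-280,0]),("hatch",H,[600,140,0])):
    x,e,w=fit(P,[(n,ref(n,c),m) for n,c,m in L],x0); print(nm,np.round(x,3)); print(np.round(e,1))
    ms=[(95,80,4),(95,-80,4),(-5,80,40),(-5,-80,40),(5,80,40),(5,-80,40),(-5,80,0),(-5,-80,0)] if nm=="flash" else [(-130,140,18),(-130,-140,18),(130,140,29),(130,-140,29),(0,140,35),(0,-140,35),(-130,-140,0),(-130,140,0)]
    for n in P:
        if nm=="flash": P[n]["im"]=cv2.resize(P[n]["pixels"],None,fx=4,fy=4,interpolation=2)
        for m in ms: cv2.drawMarker(P[n]["im"],tuple(int(v) for v in np.round((proj(P[n],w(x,m))+.5)*4)),(0,255,255),0,9,1)
a=P["top"]["im"][540:780,1460:1740]; b=P["top"]["im"][550:900,930:1300]; c=P["side"]["im"][560:720,1160:1360]; d=P["side"]["im"][760:1160,900:1380]
C=np.zeros((600,800,3),np.uint8); C[:240,:280]=a; C[:160,290:490]=c; C[245:595,:370]=b; C[195:595,320+60:800]=d[:400,:420]
cv2.imwrite("pics/fit.png",C)
E
```

```text
flash [ 6.12230e+02 -2.87455e+02  3.00000e-02]
[[ 0.6 -0.2]
 [-0.4  0. ]
 [ 0.3 -0.1]
 [-0.1  0.5]]
hatch [ 6.01240e+02  1.32129e+02 -2.00000e-02]
[[ 0.7  0.4]
 [ 0.1 -0.2]
 [ 0.4 -0.4]
 [-0.8  1.8]]
```

View pics/fit.png

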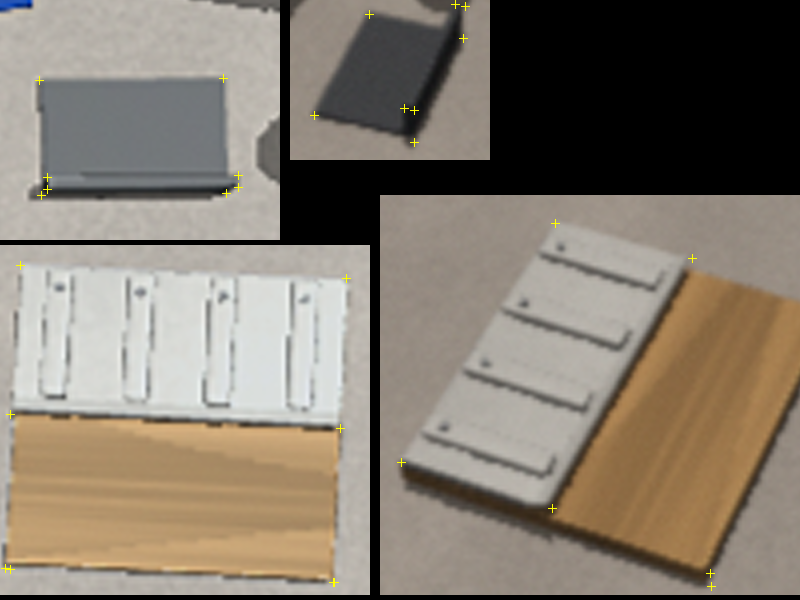

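Request:
{"op": "drive_tool", "data": {"commands": "0.2855 0.1376 0 0 0 0.1507 50;0.2855 0.1376 0 0 0 0.1507 50;0.2855 0.1376 0 0 0 0.1507 50;0.2855 0.1376 0 0 0 0.1507 50;0.2855 0.1376 0 0 0 0.1507 50;0.2855 0.1376 0 0 0 0.1507 50;0.2855 0.1376 0 0 0 0.1507 50;0.2855 0.1376 0 0 0 0.1507 50;0.2855 0.1376 0 0 0 0.1507 50;0.2855 0.1376 0 0 0 0.1507 50;0.2855 0.1376 -0.2 0 0 0 50;0.2855 0.1376 -0.3 0 0 0 50;0.2855 0.1376 -0.3 0 0 0 50;0.2855 0.1376 -0.3 0 0 0 50;0 0 -0.3 0 0 0 50;0 0 0 0 0 0 50;0 0 0 0 0 0 50"}}

```text
time_s: 2.32
eef_pos: [607.8, -289.1, 111.6]
ee_rot: [-0.001, 0.697, 0.718, -0.0]
force: [-0.6, 0.5, 0.6]
grip_width: 0.503
grip_force: 0.0
```

Run:
```python
from h import *
s=sense(); r=R.from_quat(np.array(s["ee_rot"])[[1,2,3,0]]).as_matrix()
print(s["time_s"],s["eef_pos"],s["grip_width"],s["force"],s["joints"],np.round(r,3).tolist(),tips_ahead if not callable(tips_ahead) else tips_ahead())
for n in("top","side"):
    p=capture(n); uv=proj(p,[612,-287,20]).astype(int); cv2.imwrite(f"pics/{n}1.png",p["pixels"])
    a=p["pixels"][uv[1]-50:uv[1]+50,uv[0]-65:uv[0]+65]; globals()[n]=cv2.resize(a,(520,400) if 0 else (400,300),interpolation=2)
cv2.imwrite("pics/g1.png",np.hstack([top,side]))
```

```text
2.3167 [ 607.78309773 -289.14089227  111.58732896] 0.5034121297879034 [-0.62383383  0.50692476  0.56359706] [-6.17638098e-01  7.59168297e-01  1.15291941e+00 -2.12047200e-04
  1.23237496e+00 -6.47269146e-01] [[-0.03, 1.0, -0.002], [1.0, 0.03, 0.001], [0.002, -0.002, -1.0]] 17.0
```

View pics/g1.png

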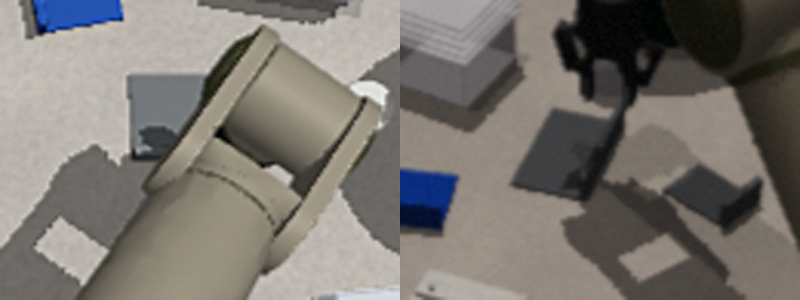

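Request:
{"op": "drive_tool", "data": {"commands": "0.044 0.017 -0.2 0 0 0 50;0 0 -0.25 0 0 0 50;0 0 -0.25 0 0 0 50;0 0 -0.14 0 0 0 50;0 0 0 0 0 0 50;0 0 0 0 0 0 50"}}

```text
time_s: 2.92
eef_pos: [613.1, -288.4, 30.0]
ee_rot: [0.001, 0.697, 0.717, 0.0]
force: [0.4, 0.1, 1.0]
grip_width: 0.501
grip_force: 0.0
```

Request:
{"op": "drive_tool", "data": {"commands": "0 0 -0.04 0 0 0 50;0 0 0 0 0 0 0;0 0 0 0 0 0 0;0 0 0 0 0 0 0;0 0 0 0 0 0 0;0 0 0 0 0 0 0;0 0 0 0 0 0 0;0 0 0 0 0 0 0", "force": 80}}

```text
time_s: 3.58
eef_pos: [613.2, -287.9, 25.5]
ee_rot: [0.001, 0.697, 0.718, 0.0]
force: [0.0, 1.1, 6.0]
grip_width: 0.102
grip_force: 79.0
```

Request:
{"op": "drive_tool", "data": {"commands": "0 0 0.25 0 0 0 0;0 0 0.25 0 0 0 0;0 0 0.2 0 0 0 0;-0.109 0.3255 0 0 0 -0.011 0;-0.109 0.3255 0 0 0 -0.011 0;-0.109 0.3255 0 0 0 -0.011 0;-0.109 0.3255 0 0 0 -0.011 0;-0.109 0.3255 0 0 0 -0.011 0;-0.109 0.3255 0 0 0 -0.011 0;-0.109 0.3255 0 0 0 0 0;-0.109 0.3255 0 0 0 0 0;-0.109 0.3255 0 0 0 0 0;-0.109 0.3255 0 0 0 0 0;-0.109 0.3255 0 0 0 0 0;-0.109 0.3255 0 0 0 0 0;-0.109 0.3255 0 0 0 0 0;0 0 0 0 0 0 0;0 0 0 0 0 0 0;0 0 0 0 0 0 0"}}

```text
time_s: 5.17
eef_pos: [471.2, 135.3, 94.3]
ee_rot: [0.0, 0.715, 0.699, -0.0]
force: [-0.6, -0.4, -1.6]
grip_width: 0.103
grip_force: 78.4
```

Run:
```python
from h import *
s=sense(); print(s["time_s"],s["eef_pos"],s["force"],s["wrist_torque"],R.from_quat(np.array(s["ee_rot"])[[1,2,3,0]]).as_matrix().round(3).tolist())
for n in("top","side"):
    p=capture(n); uv=proj(p,[550,135,60]).astype(int); cv2.imwrite(f"pics/{n}2.png",p["pixels"]); print(uv)
    globals()[n]=cv2.resize(p["pixels"][uv[1]-75:uv[1]+75,uv[0]-50:uv[0]+50],(400,600),interpolation=2)
cv2.imwrite("pics/g2.png",np.hstack([top,side]))
```

```text
5.1667 [471.15246971 135.29161668  94.32253743] [-0.5541552  -0.43253289 -1.63766477] [0.02618481 0.0825096  0.00184062] [[0.022, 1.0, -0.0], [1.0, -0.022, -0.0], [-0.0, -0.0, -1.0]]
[273 195]
[300 234]
```

View pics/g2.png

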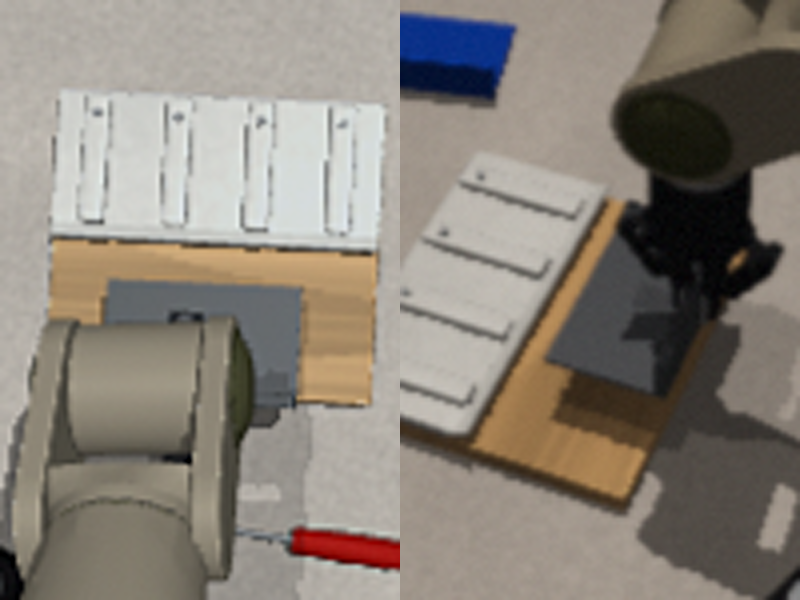

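Run:
```python
from h import *
t=capture("top"); s=capture("side")
T=lambda x,y:(223+x/4-.4,120+y/4-.4); S=lambda x,y:(250+x/4-.4,159+y/4-.4)
A=ground(t,T(105,280),73);B=ground(t,T(302,288),73);C=ground(s,S(147,360),73)
print("flange",A,B,(A+B)/2,"yaw",np.arctan2(*(A-B)[[0,1]])*-1,"len",np.linalg.norm(A-B)); print("side corner",C)
for z in(18,33,36):
    A=ground(t,T(50,238),z);B=ground(t,T(376,250),z);print("lip",z,A,B,(A+B)/2,np.arctan2(*(A-B)[[0,1]])*-1)
for n,q in(("+y",(200-0,0)),): pass
print("board -y corner",ground(t,T(372,405),18),ground(s,S(225,510),18))
```

```text
flange [566.32269287 214.18088098  73.        ] [563.01867187  52.29662152  73.        ] [564.67068237 133.23875125  73.        ] yaw -0.02040693977083793 len 161.917973110197
side corner [565.44702244 211.37505586  73.        ]
lip 18 [607.15577434 273.85069906  18.        ] [602.39294375  -6.53618433  18.        ] [604.77435904 133.65725737  18.        ] -0.016985004807059244
lip 33 [605.23673644 270.28971094  33.        ] [600.5294034   -6.83004306  33.        ] [602.88306992 131.72983394  33.        ] -0.016985004807059185
lip 36 [604.85292886 269.57751332  36.        ] [600.15669533  -6.88881481  36.        ] [602.50481209 131.34434925  36.        ] -0.016985004807059088
board -y corner [469.76384416  -6.04363957  18.        ] [474.80599007 282.9480328   18.        ]
```

Request:
{"op": "drive_tool", "data": {"commands": "0 0 -0.25 0 0 0 0;0 0 -0.2 0 0 0 0;0 0 -0.03 0 0 0 0;0 0 0 0 0 0 0;0 0 0 0 0 0 0"}}

```text
time_s: 5.78
eef_pos: [471.6, 135.3, 47.1]
ee_rot: [0.0, 0.715, 0.699, 0.0]
force: [0.5, -0.2, -1.3]
grip_width: 0.103
grip_force: 78.4
```

Find contact with the board before the lip.

Request:
{"op": "drive_tool", "data": {"commands": "0 0 -0.015 0 0 0 0;0 0 -0.01 0 0 0 0;0 0 0 0 0 0 0;0 0 0 0 0 0 0"}}

```text
time_s: 6.12
eef_pos: [471.2, 135.6, 44.3]
ee_rot: [0.0, 0.715, 0.699, 0.0]
force: [-0.3, 0.0, -1.9]
grip_width: 0.102
grip_force: 78.4
```

Request:
{"op": "drive_tool", "data": {"commands": "0.1 -0.002 0 0 0 0 0;0.1 -0.002 0 0 0 0 0;0.1 -0.002 0 0 0 0 0;0.1 -0.002 0 0 0 0 0;0.1 -0.002 0 0 0 0 0;0 0 0 0 0 0 0;0 0 0 0 0 0 0"}}

```text
time_s: 6.7
eef_pos: [520.9, 134.5, 43.8]
ee_rot: [-0.0, 0.715, 0.699, -0.0]
force: [0.4, 0.1, -2.3]
grip_width: 0.1
grip_force: 78.4
```

Request:
{"op": "drive_tool", "data": {"commands": "0.08 -0.002 0 0 0 0 0;0.08 -0.002 0 0 0 0 0;0.06 -0.002 0 0 0 0 0;0 0 0 0 0 0 0;0 0 0 0 0 0 0;0 0 0 0 0 0 0"}}

```text
time_s: 7.2
eef_pos: [542.8, 134.0, 43.7]
ee_rot: [-0.0, 0.715, 0.699, -0.0]
force: [-0.2, 0.8, -2.0]
grip_width: 0.102
grip_force: 78.4
```

Run:
```python
from h import *
s=sense(); print(s["time_s"],s["eef_pos"],s["force"])
for n in("top","side"):
    p=capture(n); uv=proj(p,[580,135,30]).astype(int); print(uv,boxes_of(p,"lap")[:1])
    globals()[n]=cv2.resize(p["pixels"][uv[1]-60:uv[1]+60,uv[0]-50:uv[0]+50],(400,480),interpolation=2)
cv2.imwrite("pics/g3.png",np.hstack([top,side]))
```

```text
7.2 [542.76942383 133.96253854  43.66628314] [-0.2462709   0.80211095 -1.97958196]
[274 187] [{'position': [279.4, 163.4], 'confidence': 0.77}]
[291 237] [{'position': [265.3, 235.1], 'confidence': 0.76}]
```

View pics/g3.png

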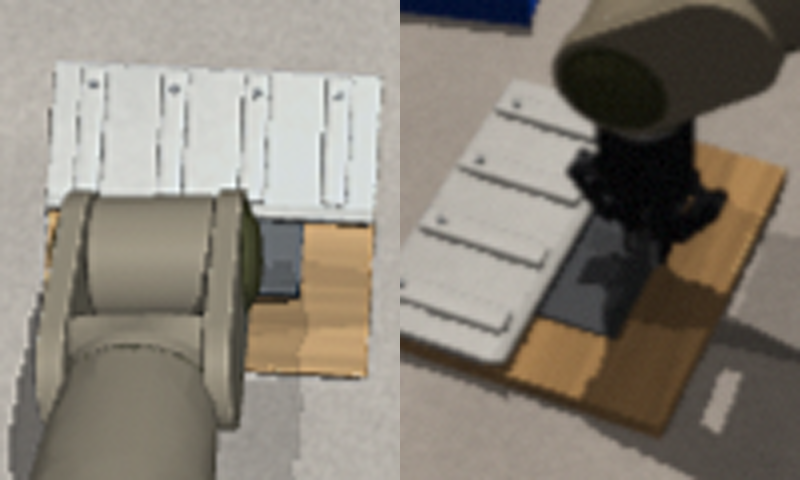

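The flange is under the sheet, with its right edge at x≈302 against the board edge at 375, so it is centred. The sheet lies as it did before. Now press.

Request:
{"op": "drive_tool", "data": {"commands": "0 0 -0.01 0 0 0 0;0 0 0 0 0 0 0;0 0 0 0 0 0 0"}}

```text
time_s: 7.65
eef_pos: [543.0, 134.0, 43.4]
ee_rot: [0.0, 0.715, 0.699, 0.0]
force: [-3.5, -0.7, 5.5]
grip_width: 0.101
grip_force: 79.4
```

Request:
{"op": "drive_tool", "data": {"commands": "0 0 -0.006 0 0 0 0;0 0 0 0 0 0 0;0 0 0 0 0 0 0;0 0 0 0 0 0 0"}}

```text
time_s: 7.98
eef_pos: [543.1, 134.0, 43.4]
ee_rot: [0.0, 0.715, 0.699, 0.0]
force: [-6.4, -1.0, 12.2]
grip_width: 0.11
grip_force: 80.6
```

Request:
{"op": "drive_tool", "data": {"commands": "0 0 -0.0015 0 0 0 0;0 0 0 0 0 0 0;0 0 0 0 0 0 0;0 0 0 0 0 0 0;0 0 0 0 0 0 0;0 0 0 0 0 0 0"}}

```text
time_s: 8.48
eef_pos: [543.1, 134.0, 43.4]
ee_rot: [0.0, 0.715, 0.699, 0.0]
force: [-5.8, -1.1, 12.4]
grip_width: 0.106
grip_force: 80.8
```

Run:
```python
from h import *
for n in("top","side","top","side"):
    p=capture(n); s=sense(); print(s["eef_pos"].round(1),s["force"].round(1),s["wrist_torque"].round(2),boxes_of(p,"lap")[:1])
```

```text
[543.1 134.   43.4] [-6.3 -0.4 13.2] [-0.19  1.02 -0.02] [{'position': [278.2, 161.0], 'confidence': 0.87}]
[543.1 134.   43.4] [-6.7 -1.5 13.6] [-0.12  1.06 -0.02] [{'position': [266.3, 234.3], 'confidence': 0.89}]
[543.1 134.   43.4] [-6.7 -1.4 13.1] [-0.14  1.01 -0.04] [{'position': [276.3, 161.8], 'confidence': 0.62}]
[543.  134.   43.4] [-6.6  0.4 13.6] [-0.18  1.02 -0.  ] [{'position': [264.9, 237.7], 'confidence': 0.82}]
```

Request:
{"op": "drive_tool", "data": {"commands": "0 0 -0.001 0 0 0 0;0 0 0 0 0 0 0;0 0 0 0 0 0 0;0 0 0 0 0 0 0"}}

```text
time_s: 9.22
eef_pos: [543.1, 134.0, 43.4]
ee_rot: [0.0, 0.715, 0.699, 0.0]
force: [-7.1, -1.0, 14.2]
grip_width: 0.104
grip_force: 80.8
```

```bash
python3 -c "
from rig import *
print(sense()['force'],finish_job())"
```

```text
the job is handed in; nothing more can be done
[-7.13929385 -1.03783417 14.16890925] None
```

I handed the job in at 9.2 s with the arm still gripping the longer flashing: its free edge is about 35 mm under the sheet, centred and square to within what the cameras show. It is pressed down at about 14 N (wrist reading), the sheet showed no sign of lifting, and nothing else on the bench was touched.

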